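# Snap a fresh drying cartridge into its spring clips

### The job

Fit the fresh cartridge (blue barrel) to the clip holder on the bench: lift it out of the black tray, lay it level over the holder and press it straight down between the two spring clips until both ends have snapped in and it sits fully home on its seat, then let go. The cartridge is delicate and the height of the holder's head is set by hand and not known, so feel your way and never press on the holder with more than about 20 N; leave the spent pink cartridge in the tray and everything else where it stands.

Things in the scene. Friction and masses are not known exactly. Their poses are not given: they have to be found in the camera images.
- fresh_mid (a point): Centre of the fresh cartridge, on its axis, 17 mm above what it lies on. 105 to 195 g, 120 mm long along its y. Blue barrel, 28 mm diameter, in the middle 80 mm: grasp it across here. Grey collars 34 x 34 mm, 40 to 50 mm either side of the centre, on whose flats it lies; then steel ends, 28 mm diameter, chamfered from 52 mm out to a 6 mm tip at 60 mm. Ends and all four sides alike. z up.
- spent_mid (a point): Centre of the spent cartridge: the same part but with a pale pink barrel, in the same tray, either on the left or the right of the fresh one. Leave it.
- tray: Black shallow tray, 280 (its x) x 240 (its y) x 18 mm, walls and floor 4 mm, fixed. Origin: centre of its underside, on the bench. The cartridges lie roughly along its x, 110 mm apart in y.
- holder: Clip holder, fixed: white base 90 (x) x 190 (y) x 10 mm, origin at the centre of its underside, z up. The cartridge goes in along its y, over the origin, centre 61 mm + h above the bench when home. h: height setting of the aluminium head on the base, 0 to 30 mm, new each time, not measured, rigid under load. Middle: a 20 mm wide cross bar along y, top 38 mm + h; beside it free for fingers.
- seat_a (a point): Point on the base's upper face (10 mm over the bench) below the collar seat at the holder's +y end, 45 mm from the centre. The seat, 10 mm long in y, is at 44 mm + h; the square collar stands on it between side cheeks 42 mm apart in x that flare to about 54 mm at their top, 81 mm + h. Gap between the two seats along y: 80 mm.
- clip_a (a joint): Outward push of the clip at the holder's +y end, m: 0 free, 0.005 at the cartridge's widest, about 0.002 snapped in; 0.8 N/mm, 1.2 N preload. Brass roller along x, 8 mm thick, centre 59 mm out and 69 mm + h high; 110 mm free between both rollers. The ends meet them with cartridge centre near 80 mm + h; push rises to 6 to 12 N in all by 73, falls to 66 mm + h; hard stop at 61 mm + h.
- clip_b (a joint): The same for the clip at the holder's -y end. One end may snap in before the other, with the cartridge slightly tipped; it then takes a push of up to about 15 N at the middle until it lies level on both seats.
- pin (a joint): Red seat pin, 12 mm diameter, in the middle of the cross bar, under the barrel: how far it is pressed down, m: 0 free (top 54 mm + h over the bench), about 0.007 with the cartridge fully home; light spring that pushes up with 1 to 3 N.
- forceps: Steel forceps, 110 mm, lying across the far (+x) end of the tray. Leave it.
- pen: Black and white marker pen, 130 mm long, lying on the bench between tray and holder, near the robot. Leave it.
- dish: Glass dish, 90 mm diameter, 15 mm high, on the bench between tray and holder. Origin under its centre. Leave it.
- jar: Amber jar with a white cap, 85 mm high, at the back. Leave it.
- bottle: White bottle with a blue cap, 170 mm high, at the back. Leave it.
- beaker: Glass beaker, 85 mm high, at the back. Leave it.
There are look-alikes about, which are no part of the job. What is shaped like the part that bears spent_mid but red or turquoise is not meant.

How it is judged:
On the way, in this order (a step that is already met when the one before it is completed fails the run):
1. the fresh cartridge is lifted clear of the tray (height (world z) of fresh_mid above 0.065 m and contact force between fresh and tray below 0.01 N and contact force between fresh and the fingers above 0.5 N), for 0.2 s.
2. both ends have snapped in and the cartridge sits home, the seat pin pressed down (value of joint pin above 0.0055 m and value of joint each of clip_a, clip_b below 0.0045 m and horizontal distance between fresh_mid and holder below 0.006 m and angle between the y axis of fresh_mid and the y axis of holder, either way round below 0.06 rad), for 0.2 s.
At the end, for the whole second after the job is handed in: The blue cartridge rests in the holder, released: seat pin down over 5.5 mm, both clips back under 4.5 mm, centre within 6 mm of the holder's (from above), axis within 0.06 rad of its y. Spent cartridge in the tray; it, forceps, pen, dish, jar, bottle and beaker moved under 30 mm (all of step 2 and linear speed of fresh below 0.02 m/s and contact force between fresh and the fingers below 0.01 N and horizontal distance between spent_mid and tray below 0.14 m and height (world z) of spent_mid below 0.05 m and distance of each of pen, dish, jar, bottle, beaker, forceps from where it was at the start of the episode below 0.03 m); the robot touches nothing.
It fails at once if the cartridge and the holder press on one another with more than 50 N, all contacts added up, the clips' squeeze included (contact force between fresh and holder above 50 N).
It fails at once if the robot presses on the holder itself with more than 50 N (contact force between any of the arm, the fingers and holder above 50 N).
It fails at once if the spent cartridge, the forceps or another bystander is moved by more than 30 mm (distance of any of spent_mid, pen, dish, jar, bottle, beaker, forceps from where it was at the start of the episode above 0.03 m).
It also fails if it takes over 58 s, if anything falls off the work surface, if the arm or the gripper's body presses on something with over 40 N, if the wrist force passes 120 N, or if a joint passes its speed limit or range.

### The arm

A 7-joint arm with a two-finger parallel gripper is mounted at the origin on the work surface. World frame = base frame: x ahead of the robot, y to its left, z up, the work surface at z = 0. Lengths are in m, angles in rad, forces in N, time in s.
With the tool pointing down it reaches from about 0.4 to 0.85 m from the base axis. Payload 4.5 kg.
Tool frame: the origin (TCP) lies between the finger pads; the fingertips stand 25 mm ahead of it and the grasp point (between the pads) lies 6 mm ahead of it (r.tips_ahead is the distance from the TCP to the fingertips, in m); z points along the fingers, y is the direction in which the jaws open and shut (so a half turn about z gives the same grasp; the last joint's range is limited). The gripper opens to 88 mm and grips with 3 to 60 N. Pads are 18 mm wide; open, the fingers measure 123 mm over their backs; the gripper's body (75 mm by 187 mm) begins 45 mm behind the grasp point.
Start: joints at [1.378, 0.689, -0.195, 1.565, 0.157, 0.902, -0.215], TCP at [0.141, -0.609, 0.264] pointing down, gripper open.
Joint ranges: [-3.01, 3.01], [-0.46, 2.08], [-1.47, 1.51], [0.13, 2.56], [-1, 4.14], [0.04, 2.09], [-2.66, 2.66]. Speed limits (rad/s): [2.57, 2.57, 3.14, 3.14, 3.14, 3.14, 3.14].

### API

Orientations are given as a unit quaternion [x, y, z, w].
In Python, from plant import r, imaging gives the robot as it stands.
- The arm moves only by the tool send_rows, never from a script. Its argument "moves" is one flat list of numbers, 6 for each row, row after row: the shift along the tool's x, y, z in m, then the turn, a rotation vector about the tool's x, y, z in degrees. A call has exactly 5 rows; each row is the pose to reach, as a shift and turn from the pose measured when the call began, along the tool's axes at that moment; what a row does not reach only later rows make up. A row lasts 1/12 s, in which the tool goes at most 41.7 mm and 7.16 degrees, less where a joint would pass 70% of its speed; a pose out of reach is approached as far as the arm can. A call with a gripper value outside its range is refused whole. "claw" is the closure, from -1 (fully open) to 1 (shut), so that 0 is half open, set as the call begins (left out, the last holds). The fingers move at their own pace and stop on an object; "grip_force" is the grip in N (left out, the last holds). Time passes only in rows, so rows that repeat a pose let the fingers close, or fill a call up. It gives the time, the measured TCP pose, the force and the opening at its end, in the units of the state.
- r.get_state(): the state, without advancing time (a new reading comes with each control period).
- imaging.snapshot(name): name is "scene" or "top"; returns a dict with "image" (400x640x3 uint8, red, green, blue), "depth" (400x640 float32, m along the optical axis (not along the pixel's ray), 0 where there is no reading), "mtx" (3x3 intrinsics, pixels), "D" ([k1, k2, p1, p2, k3] as OpenCV has them; the pictures are not rectified), "rvec" (rotation vector, rad) and "tvec" (3), from world to camera coordinates, as OpenCV has them. Camera axes: x right, y down, z forward; pixel columns grow to the right and rows downward; lengths in m; the calibration is good to about 2 mm. A picture is of the moment at which its call begins.
- r.finish_job(): hands the job in, once; it reports no verdict.
Trained networks look in a picture, given as the dict that the camera call returned (one of the last four; its "shot" number tells which), for a name from the list of things; names that differ only in an ending like _2 or _b are one class to them, and where a whole thing is asked for, a point or a joint stands for the part that bears it (a point fixed in the world has none). Each returns a list of dicts, best first, with "score" (0 to 1); they miss things now and then, are a little off and sometimes report something else, mostly with a low value. They report only what shows in the picture. A call takes as long as a camera call. They do not tell look-alikes from the thing itself.
- imaging.look_for(query, picture): "box" ([centre column, centre row, width, height] as shares, 0 to 1, of the picture: columns of its width, rows of its height, round what is visible of it).
- imaging.silhouettes(query, picture): "pixels" (400x640 bool, what is visible of it) and "box" ([centre column, centre row, width, height] as shares, 0 to 1, of the picture: columns of its width, rows of its height, round what is visible of it).
- imaging.pinpoint(query, picture): "point" ([column, row] as shares, 0 to 1, of the picture: columns of its width, rows of its height: a listed point, or the origin of a listed thing).
The state is a dict: "clock": time; "q": joint angles; "qd": joint speeds; "joint_torque": joint torques, N m; "tool_pos": TCP position; "eef_rot": TCP orientation; "contact_force": force on the tool from outside, world axes, zero at the start; "moment": the same for the moment, N m; "opening": opening from 0.0 (shut) to 1.0 (fully open).
Only numpy, scipy, OpenCV 4.12 (cv2) and the standard library are available. Lean on these libraries where they do the work, as an engineer would, in place of code of your own. Each camera call takes 0.05 s, during which the arm holds its last target.

## Working session

There is one attempt and no reset: what is moved stays moved. The work goes in short steps, Python scripts to look and compute and a tool call to move; the robot and the scene stay as the last step left them, time stands still between calls to the robot, and variables do not carry over. Pictures are saved under pics/ and viewed, and the job is handed in when it is done.

Besides the shell and the picture viewer there is one more tool, called after "Emit:" as name(argument=value, ...) on one line, values as JSON. send_rows: Moves the arm, as the interface text tells. Its arguments: {"type":"object","properties":{"moves":{"type":"array"},"claw":{"type":"number"},"grip_force":{"type":"number"}},"required":["moves"]}

```bash
ls; mkdir -p pics; cat > h.py <<'E'
import numpy as np, cv2
from scipy.spatial.transform import Rotation as R
from plant import r, imaging
def save(p,name):
    cv2.imwrite('pics/'+name+'.png', cv2.cvtColor(p['image'],cv2.COLOR_RGB2BGR))
def w2p(p,X):
    return cv2.projectPoints(np.array(X,float).reshape(-1,3),np.array(p['rvec']),np.array(p['tvec']),np.array(p['mtx']),np.array(p['D']))[0].reshape(-1,2)
def ray(p,uv):
    n=cv2.undistortPoints(np.array(uv,float).reshape(-1,1,2),np.array(p['mtx']),np.array(p['D'])).reshape(-1,2)
    Rm=cv2.Rodrigues(np.array(p['rvec']))[0]; t=np.array(p['tvec']).reshape(3)
    d=np.c_[n,np.ones(len(n))]@Rm; c=-Rm.T@t
    return c,d
def atz(p,uv,z):
    c,d=ray(p,uv); return c+d*((z-c[2])/d[:,2])[:,None]
def cloud(p,mask):
    v,u=np.nonzero(mask&(p['depth']>0)); c,d=ray(p,np.c_[u,v]); return c+d*p['depth'][v,u][:,None]
E
python3 - <<'E'
from h import *
s=r.get_state(); print({k:np.round(v,3) for k,v in s.items()}, r.tips_ahead)
for n in ['top','scene']:
    p=imaging.snapshot(n); save(p,n+'0')
    c,_=ray(p,[[320,200]]); print(n,'cam',c)
    for q in ['fresh_mid','spent_mid','tray','holder','seat_a','clip_a','pin','pen','dish','forceps']:
        a=imaging.pinpoint(q,p); 
        for b in a[:3]:
            uv=np.array(b['point'])*[640,400]; print(n,q,round(b['score'],2),uv.round(1),atz(p,[uv],0.0)[0].round(3))
    if n=='top': print(r.get_state()['clock'])
E
```

```text
pics
{'clock': np.float64(0.0), 'q': array([ 1.378,  0.69 , -0.195,  1.566,  0.157,  0.903, -0.215]), 'qd': array([-0.002,  0.001,  0.003,  0.002, -0.002,  0.001,  0.   ]), 'joint_torque': array([ 0.0000e+00, -5.2756e+01, -1.2670e+00, -1.5343e+01, -5.3000e-02,
        7.0000e-03,  0.0000e+00]), 'tool_pos': array([ 0.14 , -0.608,  0.263]), 'eef_rot': array([ 0.994,  0.113, -0.   , -0.001]), 'contact_force': array([ 0.519, -0.756, -0.696]), 'moment': array([ 0.009, -0.019,  0.015]), 'opening': np.float64(1.002)} 0.025
top cam [ 0.38559328 -0.0723349   1.46742183]
top fresh_mid 0.59 [356.8 217.9] [ 0.525 -0.19   0.   ]
top spent_mid 0.89 [447.7 190.6] [ 0.605 -0.473  0.   ]
top spent_mid 0.63 [453.6 257.4] [ 0.4   -0.482  0.   ]
top spent_mid 0.55 [392.  217.6] [ 0.524 -0.297  0.   ]
top tray 0.9 [375.  215.7] [ 0.531 -0.245  0.   ]
top holder 0.69 [206.5 224.3] [0.512 0.266 0.   ]
top seat_a 0.77 [189.4 211.9] [0.55 0.32 0.  ]
top seat_a 0.5 [356.7 219.8] [ 0.519 -0.19   0.   ]Traceback (most recent call last):
  File "<stdin>", line 7, in <module>
ValueError: it knows: beaker, bottle, dish, forceps, fresh_mid, holder, jar, pen, seat, spent_mid, tray
```

```bash
python3 - <<'E'
from h import *
p=imaging.snapshot('scene'); save(p,'scene0')
for q in ['fresh_mid','spent_mid','holder','seat']:
    for b in imaging.pinpoint(q,p)[:3]:
        uv=np.array(b['point'])*[640,400]; print(q,round(b['score'],2),uv.round(1),atz(p,[uv],0.0)[0].round(3))
p=imaging.snapshot('top'); save(p,'top1')
for q in ['fresh_mid','holder','spent_mid','dish','pen']:
    for b in imaging.silhouettes(q,p)[:2]:
        m=b['pixels'].astype(bool); X=cloud(p,m); print(q,round(b['score'],2),m.sum(),np.percentile(X,[2,50,98],axis=0).round(3).tolist())
im=cv2.imread('pics/top1.png'); cv2.imwrite('pics/topz.png',cv2.resize(im[140:300,140:500],None,fx=2.2,fy=2.2,interpolation=cv2.INTER_CUBIC))
E
```

```text
fresh_mid 0.63 [305.7 156. ] [ 0.503 -0.201 -0.   ]
fresh_mid 0.61 [246.8 227.3] [ 0.769 -0.171  0.   ]
spent_mid 0.87 [276.4 140.3] [ 0.509 -0.303  0.   ]
spent_mid 0.83 [209.2 131.3] [ 0.602 -0.481  0.   ]
spent_mid 0.63 [261.5  89.4] [ 0.378 -0.481  0.   ]
holder 0.72 [454.4 253.6] [0.518 0.27  0.   ]
seat 0.83 [466.1 267.6] [0.534 0.31  0.   ]
seat 0.59 [268.4 181.4] [ 0.631 -0.224  0.   ]
fresh_mid 0.75 343 [[0.463, -0.201, 0.023], [0.516, -0.187, 0.034], [0.57, -0.173, 0.042]]
holder 0.76 1851 [[0.448, 0.182, 0.004], [0.513, 0.265, 0.012], [0.58, 0.358, 0.1]]
spent_mid 0.84 354 [[0.342, -0.505, 0.012], [0.389, -0.473, 0.03], [0.439, -0.44, 0.039]]
spent_mid 0.62 352 [[0.555, -0.492, 0.018], [0.605, -0.461, 0.031], [0.656, -0.43, 0.038]]
dish 0.84 694 [[0.601, -0.05, 0.008], [0.641, -0.008, 0.016], [0.681, 0.032, 0.022]]
pen 0.67 179 [[0.371, -0.018, 0.005], [0.437, -0.011, 0.012], [0.491, -0.005, 0.019]]
```

View pics/topz.png

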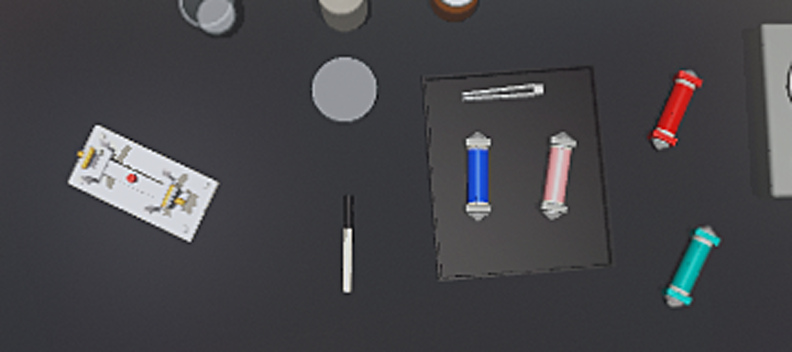

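View pics/scene0.png

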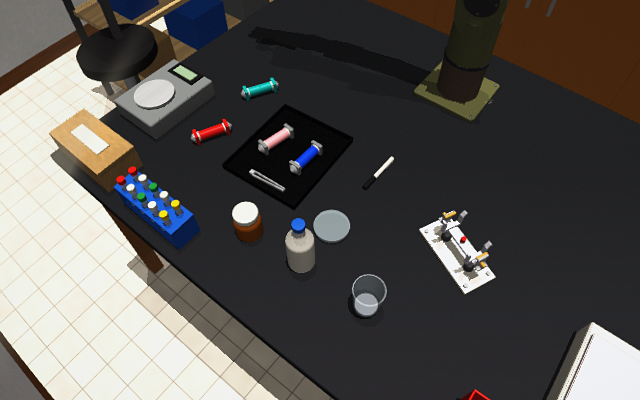

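```bash
python3 - <<'E'
from h import *
p=imaging.snapshot('top'); q=imaging.snapshot('scene'); 
np.savez('t.npz',**p); np.savez('s.npz',**q)
print(imaging.silhouettes('fresh_mid',p)[0]['box'])
a=cv2.cvtColor(p['image'],cv2.COLOR_RGB2BGR)[180:270,160:250]; b=cv2.cvtColor(q['image'],cv2.COLOR_RGB2BGR)[205:295,410:500]
cv2.imwrite('pics/hz.png',np.hstack([cv2.resize(x,(400,400),interpolation=cv2.INTER_NEAREST) for x in (a,b)]))
E
cat > fit.py <<'E'
from h import *
t=dict(np.load('t.npz')); s=dict(np.load('s.npz'))
for p,c,n in((t,[206,224],'t'),(s,[456,250],'s')):
    im=p['image'].astype(int); roi=np.zeros((400,640),bool); roi[c[1]-60:c[1]+60,c[0]-60:c[0]+60]=1
    m=(im.min(2)>120)&roi
    m=cv2.morphologyEx(m.astype(np.uint8),cv2.MORPH_OPEN,np.ones((2,2)))
    k,l,st,_=cv2.connectedComponentsWithStats(m); i=1+st[1:,4].argmax(); m=(l==i)
    v,u=np.nonzero(m); X=atz(p,np.c_[u,v],0.01)[:,:2]
    rc=cv2.minAreaRect((X*1000).astype(np.float32)); print(n,rc, cv2.boxPoints(rc).round(1).tolist())
    Z=cloud(p,roi); 
    k=(abs(Z[:,0]-.512)<.1)&(abs(Z[:,1]-.266)<.12); print(np.histogram(Z[k,2],bins=np.arange(-.005,.14,.005)))
    # red pin
    red=roi&(im[...,0]>120)&(im[...,1]<70)&(im[...,2]<90); v,u=np.nonzero(red); print('pin px',u.mean(),v.mean(),red.sum()); 
    c0,d=ray(p,[[u.mean(),v.mean()]]); print('ray',c0,d); print('pindepth',np.median(cloud(p,red),axis=0))
    blue=(im[...,2]>130)&(im[...,0]<80)&(im[...,1]<110); r2=np.zeros_like(roi); 
    uv=w2p(p,[[.516,-.187,.03]])[0].astype(int); r2[uv[1]-35:uv[1]+35,uv[0]-30:uv[0]+30]=1
    v,u=np.nonzero(blue&r2); X=atz(p,np.c_[u,v],.026)[:,:2]; print('fresh',X.mean(0),cv2.minAreaRect((X*1000).astype(np.float32)), len(u))
E
python3 fit.py
```

```text
[0.5573, 0.5485, 0.0183, 0.1005]
t ((513.3532104492188, 267.5732727050781), (191.7925262451172, 90.29308319091797), 64.43511199951172) [[431.20001220703125, 200.5], [512.7000122070312, 161.60000610351562], [595.5, 334.6000061035156], [514.0, 373.6000061035156]]
(array([1247, 1668,  775,  605,  114,    3,    2,    0,    0,    0,    0,
          4,   81,  146,  100,   31,   25,   15,    8,   48,   51,   27,
         10,    0,    0,    0,    0,    0,    0]), array([-0.005,  0.   ,  0.005,  0.01 ,  0.015,  0.02 ,  0.025,  0.03 ,
        0.035,  0.04 ,  0.045,  0.05 ,  0.055,  0.06 ,  0.065,  0.07 ,
        0.075,  0.08 ,  0.085,  0.09 ,  0.095,  0.1  ,  0.105,  0.11 ,
        0.115,  0.12 ,  0.125,  0.13 ,  0.135,  0.14 ]))
pin px 199.16666666666666 220.33333333333334 6
ray [ 0.38559328 -0.0723349   1.46742183] [[ 0.09444384  0.24600567 -0.99940087]]
pindepth [0.51791373 0.27033412 0.07644541]
fresh [ 0.51763617 -0.18880725] ((518.0610961914062, -188.49830627441406), (23.909442901611328, 68.8661880493164), 88.66773223876953) 170
s ((518.7647094726562, 274.2601013183594), (192.16206359863
[... 206 characters left out ...]
        23,  196,  225,  132,   62,   63,   30,   37,  108,   53,   32,
          4,    0,    0,    0,    0,    0,    0]), array([-0.005,  0.   ,  0.005,  0.01 ,  0.015,  0.02 ,  0.025,  0.03 ,
        0.035,  0.04 ,  0.045,  0.05 ,  0.055,  0.06 ,  0.065,  0.07 ,
        0.075,  0.08 ,  0.085,  0.09 ,  0.095,  0.1  ,  0.105,  0.11 ,
        0.115,  0.12 ,  0.125,  0.13 ,  0.135,  0.14 ]))
pin px 463.36842105263156 238.21052631578948 19
ray [1.09680565 0.32249132 0.94717821] [[-0.58252951 -0.05091328 -0.87658201]]
pindepth [0.51711645 0.27123772 0.07387851]
fresh [ 0.51571895 -0.18560869] ((516.162841796875, -185.83526611328125), (27.490148544311523, 73.43054962158203), 88.9176025390625) 206
```

View pics/hz.png

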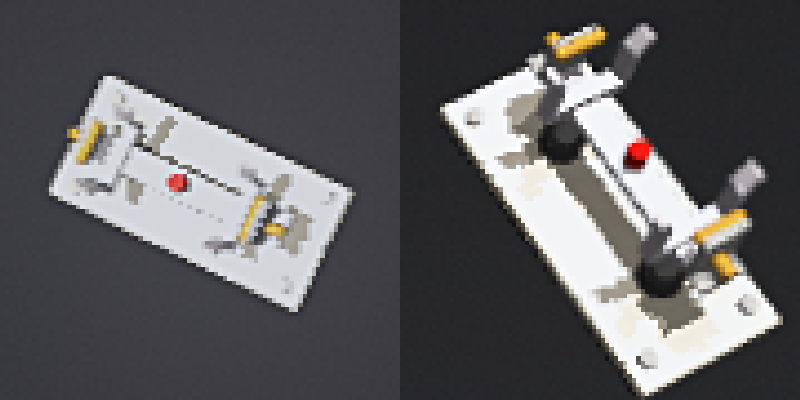

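```bash
cat > fit2.py <<'E'
from h import *
from scipy.optimize import minimize
t=dict(np.load('t.npz')); s=dict(np.load('s.npz')); print(t['mtx'].round(2).tolist(),s['mtx'].round(2).tolist(),t['D'])
B=np.array([[x,y,z] for x in(-.045,.045) for y in (-.095,.095) for z in (0,.01)])
K=8
def prep(p,c,hw=60):
    g=p['image'].min(2).astype(np.float32); o=np.array(c)-hw
    sub=g[o[1]:o[1]+2*hw,o[0]:o[0]+2*hw]
    # sample at K per px ; index i -> px (i+.5)/K-.5
    up=cv2.resize(sub,None,fx=K,fy=K,interpolation=cv2.INTER_CUBIC)
    m=(up>130).astype(np.uint8); k,l,st,_=cv2.connectedComponentsWithStats(m); m=(l==1+st[1:,4].argmax()).astype(np.uint8)
    cn=cv2.findContours(m,cv2.RETR_EXTERNAL,cv2.CHAIN_APPROX_NONE)[0]; hull=cv2.convexHull(max(cn,key=cv2.contourArea))
    f=np.zeros_like(m); cv2.fillConvexPoly(f,hull,1); return o,f
def model(p,o,v,shape):
    P=np.c_[R.from_euler('z',v[2]).apply(B)]+[v[0],v[1],0]
    uv=w2p(p,P)-o; uv=(uv+.5)*K-.5
    f=np.zeros(shape,np.uint8); cv2.fillConvexPoly(f,np.round(cv2.convexHull(uv.astype(np.float32))*16).astype(np.int32),1,shift=4); return f
T=[(t,)+prep(t,[206,224]),(s,)+prep(s,[456,250])]
def cost(v,L):
    v=np.array(v)*[1e-3,1e-3,1e-3]
    return sum(1-(f&model(p,o,v,f.shape)).sum()/ (f|model(p,o,v,f.shape)).sum() for p,o,f in L)
for L in (T[:1],T[1:],T):
    m=minimize(cost,[515,270,np.radians(64.45-90)*1000],args=(L,),method='Nelder-Mead',options=dict(initial_simplex=[[515,270,-446],[520,270,-446],[515,275,-446],[515,270,-420]]))
    print(m.x.round(1),np.degrees(m.x[2]/1000),m.fun)
E
python3 fit2.py
```

```text
[[487.07, 0.0, 323.46], [0.0, 487.07, 198.65], [0.0, 0.0, 1.0]] [[446.65, 0.0, 323.6], [0.0, 446.65, 193.81], [0.0, 0.0, 1.0]] [-0.12302247  0.          0.          0.          0.        ]
[ 516.7  271.5 -447.1] -25.617433988576103 0.013891398997782023
[ 516.4  270.9 -444.1] -25.447537036155698 0.11550606887931314
[ 516.8  271.1 -446.8] -25.60092606995581 0.1327086304491366
```

```bash
cat >> h.py <<'E'
def rel(pos,yaw,s=None):
    "yaw deg of tool x axis; tool down"
    s=s or r.get_state(); Rc=R.from_quat(s['eef_rot']); p=np.array(s['tool_pos'])
    a=np.radians(yaw); M=np.array([[np.cos(a),np.sin(a),0],[np.sin(a),-np.cos(a),0],[0,0,-1]]).T
    Rt=R.from_matrix(M)
    print('t',round(float(s['clock']),2),'pos',p.round(4),'q',np.round(s['q'],2),'F',np.round(s['contact_force'],2),'M',np.round(s['moment'],2),'op',round(float(s['opening']),3))
    print('shift mm',(1000*Rc.inv().apply(np.array(pos)-p)).round(1),'rot deg',np.degrees((Rc.inv()*Rt).as_rotvec()).round(2))
E
python3 -c "
from h import *
rel([.517,-.187,.16],-1.2)"
```

```text
t 1.0 pos [ 0.1406 -0.609   0.2638] q [ 1.38  0.69 -0.19  1.57  0.16  0.9  -0.22] F [ 0.9   0.65 -0.05] M [-0.01 -0.02 -0.06] op 1.002
shift mm [ 461.7 -326.6  103.7] rot deg [ 1.000e-02 -0.000e+00  1.419e+01]
```

Emit:
send_rows(moves=[0.032, -0.0226, 0, 0, 0, 3, 0.064, -0.0452, 0, 0, 0, 6, 0.096, -0.068, 0, 0, 0, 9, 0.128, -0.0906, 0, 0, 0, 12, 0.16, -0.113, 0, 0, 0, 14.2], claw=-1)

```text
clock: 1.42
tool_pos: [0.272, -0.4615, 0.2639]
eef_rot: [1.0, -0.012, 0.0, 0.0]
contact_force: [0.9, 0.1, 0.2]
opening: 1.001
```

```bash
python3 -c "
from h import *
rel([.517,-.187,.16],-1.2)"
```

```text
t 1.42 pos [ 0.272  -0.4615  0.2639] q [ 1.02  0.57 -0.11  1.84  0.09  0.74 -0.73] F [0.87 0.12 0.22] M [ 0.   -0.08  0.02] op 1.001
shift mm [ 238.3 -280.4  103.9] rot deg [ 0.02 -0.03 -0.18]
```

Emit:
send_rows(moves=[0.0265, -0.0312, 0.004, 0, 0, 0, 0.053, -0.0624, 0.01, 0, 0, 0, 0.0795, -0.0936, 0.02, 0, 0, 0, 0.106, -0.1248, 0.03, 0, 0, 0, 0.132, -0.156, 0.04, 0, 0, 0])

```text
clock: 1.83
tool_pos: [0.4078, -0.3087, 0.2243]
eef_rot: [1.0, -0.012, 0.001, 0.0]
contact_force: [0.7, -0.0, -0.3]
opening: 1.001
```

```bash
python3 -c "
from h import *
rel([.517,-.187,.12],-1.2)"
```

```text
t 1.83 pos [ 0.4078 -0.3087  0.2243] q [ 0.6   0.6  -0.07  1.95  0.07  0.59 -1.11] F [ 0.66 -0.01 -0.26] M [ 0.01 -0.02 -0.03] op 1.001
shift mm [ 106.1 -124.4  104.3] rot deg [ 0.05 -0.08 -0.19]
```

Emit:
send_rows(moves=[0.0265, -0.0311, 0.015, 0, 0, 0, 0.053, -0.0622, 0.035, 0, 0, 0, 0.08, -0.0935, 0.06, 0, 0, 0, 0.1061, -0.1244, 0.085, 0, 0, 0, 0.1061, -0.1244, 0.104, 0, 0, -0.2])

```text
clock: 2.25
tool_pos: [0.5221, -0.1821, 0.1206]
eef_rot: [1.0, -0.007, 0.004, -0.0]
contact_force: [0.4, 0.7, -0.4]
opening: 1.003
```

```bash
python3 - <<'E'
from h import *
rel([.517,-.187,.031],-1.2)
p=imaging.snapshot('scene'); save(p,'s2')
im=cv2.cvtColor(p['image'],cv2.COLOR_RGB2BGR)[80:230,210:400]; cv2.imwrite('pics/s2z.png',cv2.resize(im,None,fx=4,fy=4))
E
```

```text
t 2.25 pos [ 0.5221 -0.1821  0.1206] q [ 0.27  0.81 -0.02  1.91  0.04  0.42 -1.37] F [ 0.44  0.7  -0.38] M [ 0.04 -0.02 -0.  ] op 1.003
shift mm [-5.8  5.  89.5] rot deg [-0.05 -0.47  0.37]
```

View pics/s2z.png

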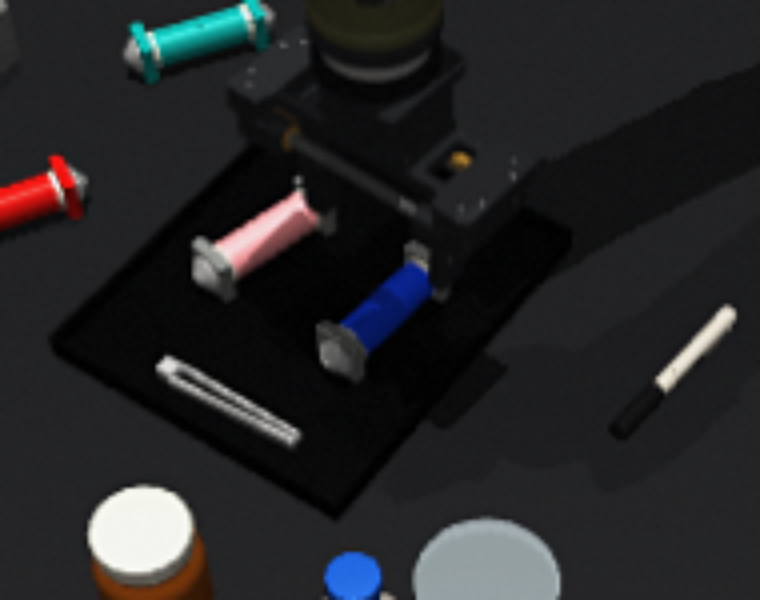

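Emit:
send_rows(moves=[-0.0058, 0.005, 0.025, 0, -0.3, 0.3, -0.0058, 0.005, 0.05, 0, -0.5, 0.4, -0.0058, 0.005, 0.07, 0, -0.5, 0.4, -0.0058, 0.005, 0.08, 0, -0.5, 0.4, -0.0058, 0.005, 0.085, 0, -0.5, 0.4])

```text
clock: 2.72
tool_pos: [0.5153, -0.1865, 0.0296]
eef_rot: [1.0, -0.01, -0.003, -0.001]
contact_force: [-0.1, -7.0, 5.0]
opening: 0.997
```

```bash
python3 -c "
from h import *
rel([.517,-.187,.031],-1.2)"
```

```text
t 2.72 pos [ 0.5153 -0.1865  0.0296] q [ 0.27  0.97 -0.01  1.93  0.05  0.25 -1.37] F [-0.08 -7.05  4.95] M [-0.94 -0.03  0.02] op 0.997
shift mm [ 1.7  0.5 -1.4] rot deg [-0.08  0.37  0.06]
```

Emit:
send_rows(moves=[0.0017, 0.0005, -0.01, 0, 0.4, 0, 0.0017, 0.0005, -0.022, 0, 0.4, 0, 0.0017, 0.0005, -0.022, 0, 0.4, 0, 0.0017, 0.0005, -0.022, 0, 0.4, 0, 0.0017, 0.0005, -0.022, 0, 0.4, 0], claw=-0.3)

```text
clock: 3.13
tool_pos: [0.5174, -0.1867, 0.0522]
eef_rot: [1.0, -0.01, 0.001, -0.001]
contact_force: [-0.1, -0.1, 1.2]
opening: 0.661
```

```bash
python3 -c "
from h import *
rel([.517,-.187,.032],-1.2)"
```

```text
t 3.13 pos [ 0.5174 -0.1867  0.0522] q [ 0.27  0.93 -0.02  1.93  0.04  0.28 -1.37] F [-0.07 -0.08  1.25] M [ 0.02 -0.05 -0.02] op 0.661
shift mm [-0.4  0.4 20.2] rot deg [-0.1  -0.08  0.09]
```

Emit:
send_rows(moves=[0, 0, 0.01, 0, 0, 0, 0, 0, 0.018, 0, 0, 0, 0, 0, 0.02, 0, 0, 0, 0, 0, 0.02, 0, 0, 0, 0, 0, 0.02, 0, 0, 0])

```text
clock: 3.55
tool_pos: [0.517, -0.1864, 0.0315]
eef_rot: [1.0, -0.01, 0.0, -0.001]
contact_force: [-0.5, -0.2, -0.2]
opening: 0.648
```

```bash
python3 -c "
from h import *
rel([.517,-.187,.032],-1.2)"
```

```text
t 3.55 pos [ 0.517  -0.1864  0.0315] q [ 0.27  0.97 -0.02  1.93  0.05  0.25 -1.37] F [-0.49 -0.21 -0.23] M [ 0.04 -0.02 -0.05] op 0.648
shift mm [ 0.   0.6 -0.5] rot deg [-0.12 -0.    0.09]
```

Emit:
send_rows(moves=[0, 0, 0, 0, 0, 0, 0, 0, 0, 0, 0, 0, 0, 0, 0, 0, 0, 0, 0, 0, 0, 0, 0, 0, 0, 0, 0, 0, 0, 0], claw=1, grip_force=35)

```text
clock: 3.97
tool_pos: [0.5171, -0.1866, 0.0318]
eef_rot: [1.0, -0.01, 0.0, -0.001]
contact_force: [-0.2, 0.7, 0.4]
opening: 0.305
```

```bash
python3 -c "
from h import *
rel([.517,-.187,.16],-1.2)"
```

```text
t 3.97 pos [ 0.5171 -0.1866  0.0318] q [ 0.27  0.97 -0.02  1.93  0.05  0.25 -1.37] F [-0.23  0.73  0.42] M [-0.02  0.06  0.01] op 0.305
shift mm [-1.000e-01  1.000e-01 -1.282e+02] rot deg [-0.11 -0.03  0.08]
```

Emit:
send_rows(moves=[0, 0, -0.01, 0, 0, 0, 0, 0, -0.04, 0, 0, 0, 0, 0, -0.08, 0, 0, 0, 0, 0, -0.12, 0, 0, 0, 0, 0, -0.15, 0, 0, 0])

```text
clock: 4.38
tool_pos: [0.5173, -0.1871, 0.1851]
eef_rot: [1.0, -0.01, 0.001, -0.001]
contact_force: [1.5, -0.3, -1.6]
opening: 0.307
```

```bash
python3 - <<'E'
from h import *
rel([.5167,.2713,.23],64.4)
p=imaging.snapshot('scene'); save(p,'s3')
im=cv2.cvtColor(p['image'],cv2.COLOR_RGB2BGR)[80:230,210:400]; cv2.imwrite('pics/s3z.png',cv2.resize(im,None,fx=4,fy=4))
E
```

```text
t 4.38 pos [ 0.5173 -0.1871  0.1851] q [ 0.28  0.7  -0.03  1.88  0.03  0.56 -1.36] F [ 1.45 -0.3  -1.6 ] M [ 0.01 -0.01  0.01] op 0.307
shift mm [  -9.4 -458.3  -44.3] rot deg [ 2.000e-02 -1.700e-01 -6.552e+01]
```

View pics/s3z.png

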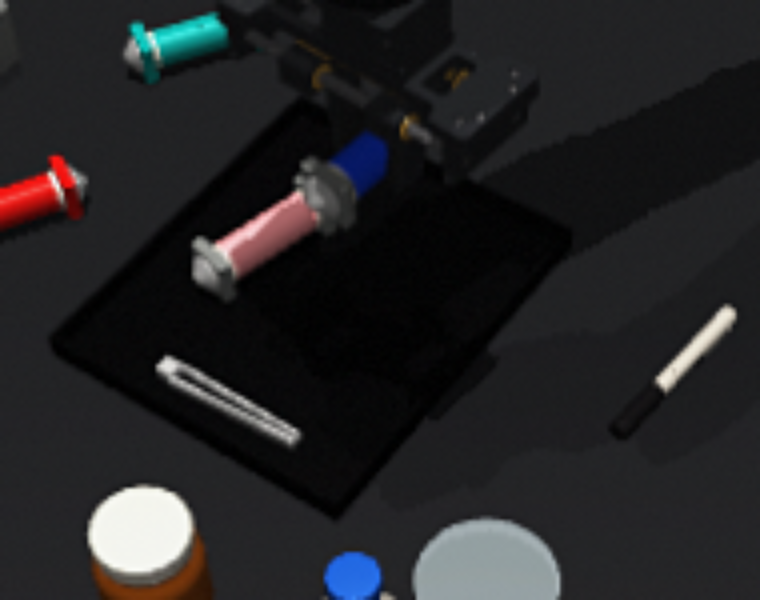

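Emit:
send_rows(moves=[-0.001, -0.035, -0.01, 0, 0, -5, -0.002, -0.072, -0.02, 0, 0, -11, -0.004, -0.11, -0.03, 0, 0, -17, -0.005, -0.15, -0.04, 0, 0, -23, -0.006, -0.19, -0.044, 0, 0, -29])

```text
clock: 4.85
tool_pos: [0.5171, 0.0035, 0.2353]
eef_rot: [0.97, 0.243, 0.006, 0.002]
contact_force: [0.4, 0.2, -1.6]
opening: 0.306
```

```bash
python3 -c "
from h import *
rel([.5167,.2713,.23],64.4)"
```

```text
t 4.85 pos [0.5171 0.0035 0.2353] q [-0.01  0.59 -0.14  1.93  0.14  0.62 -1.32] F [ 0.37  0.23 -1.64] M [ 0.02 -0.02  0.01] op 0.306
shift mm [ 125.7 -236.5    4.8] rot deg [  0.62  -0.46 -36.31]
```

Emit:
send_rows(moves=[0.019, -0.035, 0, 0, 0, -6, 0.038, -0.071, 0, 0, 0, -12, 0.057, -0.107, 0.002, 0.3, -0.2, -18, 0.076, -0.143, 0.004, 0.6, -0.4, -24, 0.095, -0.179, 0.005, 0.6, -0.5, -30])

```text
clock: 5.27
tool_pos: [0.5161, 0.2075, 0.2302]
eef_rot: [0.873, 0.488, -0.0, 0.0]
contact_force: [0.7, -0.4, -1.0]
opening: 0.308
```

```bash
python3 -c "
from h import *
rel([.5167,.2713,.21],64.4)"
```

```text
t 5.27 pos [0.5161 0.2075 0.2302] q [-0.31  0.65 -0.26  1.81  0.24  0.72 -1.25] F [ 0.67 -0.44 -1.03] M [-0.04 -0.14  0.  ] op 0.308
shift mm [ 54.6 -33.   20.2] rot deg [ 0.01  0.05 -6.03]
```

Emit:
send_rows(moves=[0.018, -0.011, 0.005, 0, 0, -2, 0.036, -0.022, 0.01, 0, 0, -4, 0.0546, -0.033, 0.02, 0, 0, -6, 0.0546, -0.033, 0.03, 0, 0, -6, 0.0546, -0.033, 0.04, 0, 0, -6])

```text
clock: 5.68
tool_pos: [0.5159, 0.2723, 0.1898]
eef_rot: [0.846, 0.534, -0.0, 0.0]
contact_force: [0.9, -0.5, -1.6]
opening: 0.308
```

```bash
python3 - <<'E'
from h import *
rel([.5167,.2713,.16],64.4)
for n in ['scene','top']:
    p=imaging.snapshot(n); np.savez('hover_%s.npz'%n,**p)
    u=w2p(p,[[.5167,.2713,.1]])[0].astype(int)
    im=cv2.cvtColor(p['image'],cv2.COLOR_RGB2BGR)[u[1]-55:u[1]+55,u[0]-65:u[0]+65]; cv2.imwrite('pics/%s4.png'%n,cv2.resize(im,None,fx=5,fy=5)); print(u)
rel([.5167,.2713,.16],64.4)
E
```

```text
t 5.68 pos [0.5159 0.2723 0.1898] q [-0.41  0.74 -0.26  1.76  0.28  0.68 -1.28] F [ 0.86 -0.49 -1.57] M [-0.13 -0.08  0.02] op 0.308
shift mm [-0.6  1.2 29.8] rot deg [-0.02  0.03  0.09]
[466 232]
[196 219]
t 5.78 pos [0.5155 0.2689 0.1884] q [-0.41  0.74 -0.26  1.76  0.28  0.68 -1.28] F [-1.14 -0.68 -1.67] M [-0.02 -0.03  0.02] op 0.305
shift mm [ 2.9  0.  28.4] rot deg [-0.08  0.34 -0.11]
```

View pics/scene4.png

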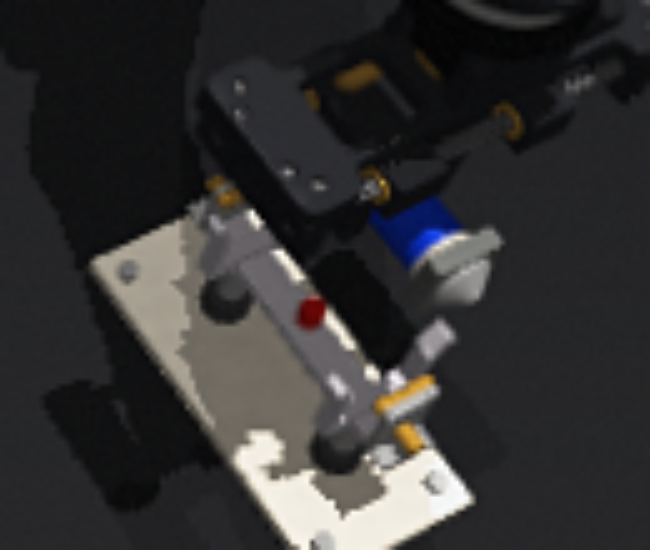

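View pics/top4.png

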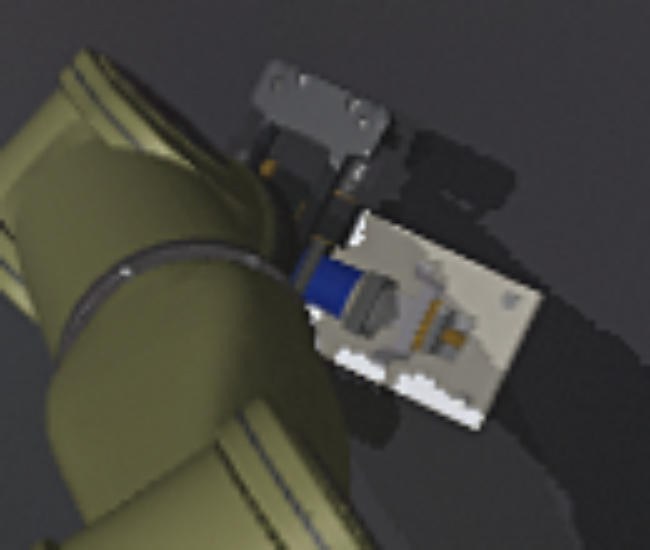

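```bash
python3 - <<'E'
from h import *
s=r.get_state(); print(s['clock'],s['tool_pos'].round(4) if hasattr(s['tool_pos'],'round') else s['tool_pos'])
a=np.radians(64.4); ax=np.array([np.cos(a),np.sin(a),0])
for n,c,sg in (('scene',[.5159,.2723,.179],1),('top',[.5157,.2705,.178],-1)):
    p=dict(np.load('hover_%s.npz'%n)); print(n,[ (d,w2p(p,np.array(c)+sg*ax*d)[0].round(1).tolist()) for d in (.04,.055,.060)])
    im=cv2.cvtColor(p['image'],cv2.COLOR_RGB2BGR).copy()
    for d in (.04,.05,.06):
        u=w2p(p,np.array(c)+sg*ax*d)[0]; 
    u=w2p(p,np.array(c)+sg*ax*.055)[0].astype(int); z=cv2.resize(im[u[1]-20:u[1]+20,u[0]-20:u[0]+20],None,fx=10,fy=10,interpolation=cv2.INTER_NEAREST)
    for d in (0.04,.05,.06):
        w=((w2p(p,np.array(c)+sg*ax*d)[0]-u+20.5)*10).astype(int); cv2.circle(z,tuple(w.tolist()),4,(0,0,255),-1)
    # collar outer-face square
    b=np.array([-ax[1],ax[0],0])
    sq=[np.array(c)+sg*ax*.05+b*i*.017+np.array([0,0,1])*k*.017 for i,k in((-1,-1),(1,-1),(1,1),(-1,1))]
    cv2.polylines(z,[((w2p(p,sq)-u+20.5)*10).astype(np.int32)],True,(0,255,0),1)
    cv2.imwrite('pics/o_%s.png'%n,z)
cv2.imwrite('pics/o.png',np.hstack([cv2.imread('pics/o_scene.png'),cv2.imread('pics/o_top.png')]))
E
```

```text
5.7833 [0.5155 0.2689 0.1884]
scene [(0.04, [488.8, 228.0]), (0.055, [493.4, 233.7]), (0.06, [494.9, 235.7])]
top [(0.04, [203.0, 223.7]), (0.055, [208.0, 226.0]), (0.06, [209.7, 226.8])]
```

View pics/o.png

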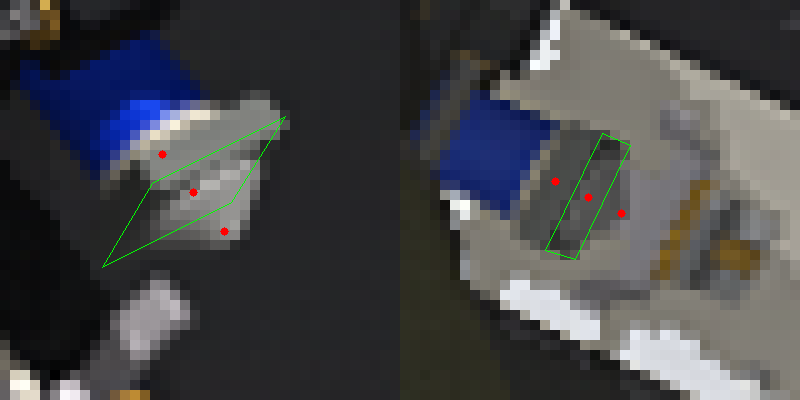

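Emit:
send_rows(moves=[0.001, 0, 0.015, 0, 0.2, 0, 0.002, 0, 0.03, 0, 0.3, -0.1, 0.0028, 0, 0.045, 0, 0.3, -0.1, 0.0028, 0, 0.055, 0, 0.3, -0.1, 0.0028, 0, 0.058, 0, 0.3, -0.1])

```text
clock: 6.2
tool_pos: [0.5162, 0.2691, 0.1292]
eef_rot: [0.847, 0.532, -0.002, 0.0]
contact_force: [0.0, -0.2, -1.0]
opening: 0.305
```

Emit:
send_rows(moves=[0, 0, 0, 0, 0, 0, 0, 0, 0, 0, 0, 0, 0, 0, 0, 0, 0, 0, 0, 0, 0, 0, 0, 0, 0, 0, 0, 0, 0, 0])

```text
clock: 6.62
tool_pos: [0.5165, 0.2694, 0.1299]
eef_rot: [0.847, 0.532, -0.001, 0.0]
contact_force: [0.8, -0.2, -1.8]
opening: 0.305
```

```bash
python3 -c "
from h import *
rel([.5167,.2713,.12],64.4)"
```

```text
t 6.62 pos [0.5165 0.2694 0.1299] q [-0.43  0.83 -0.23  1.8   0.32  0.55 -1.31] F [ 0.75 -0.17 -1.81] M [ 0.01 -0.05  0.01] op 0.305
shift mm [ 1.8 -0.7  9.9] rot deg [-0.08  0.15 -0.12]
```

Emit:
send_rows(moves=[0.0018, -0.0007, 0.003, 0, 0.1, -0.1, 0.0018, -0.0007, 0.006, 0, 0.1, -0.1, 0.0018, -0.0007, 0.01, 0, 0.1, -0.1, 0.0018, -0.0007, 0.01, 0, 0.1, -0.1, 0.0018, -0.0007, 0.01, 0, 0.1, -0.1])

```text
clock: 7.03
tool_pos: [0.5164, 0.2711, 0.1194]
eef_rot: [0.846, 0.533, -0.001, -0.0]
contact_force: [-0.3, 0.4, -1.5]
opening: 0.307
```

```bash
python3 - <<'E'
from h import *
rel([.5167,.2713,.115],64.4)
p=imaging.snapshot('scene');np.savez('h5.npz',**p)
im=cv2.cvtColor(p['image'],cv2.COLOR_RGB2BGR)[205:285,420:520]; cv2.imwrite('pics/s5.png',cv2.resize(im,None,fx=7,fy=7))
E
```

```text
t 7.03 pos [0.5164 0.2711 0.1194] q [-0.44  0.84 -0.22  1.8   0.32  0.53 -1.31] F [-0.3   0.39 -1.5 ] M [-0.08 -0.08 -0.02] op 0.307
shift mm [0.4 0.2 4.4] rot deg [-0.11  0.11 -0.01]
```

View pics/s5.png

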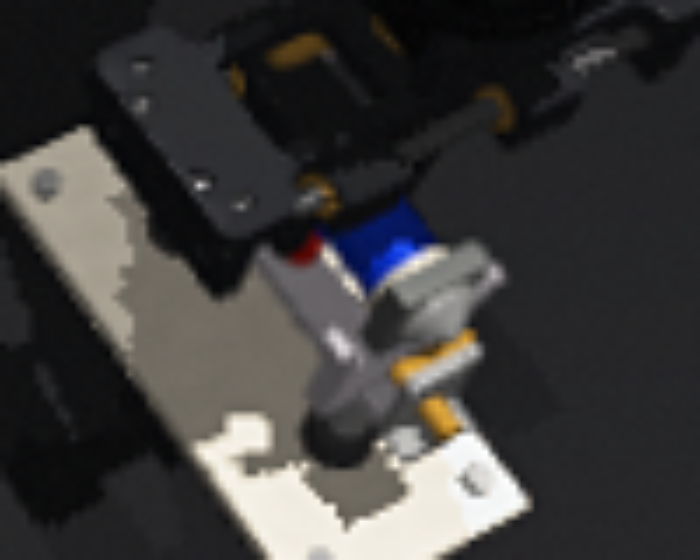

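Emit:
send_rows(moves=[0.0002, 0, 0.001, 0, 0, 0, 0.0002, 0, 0.002, 0, 0, 0, 0.0002, 0, 0.003, 0, 0, 0, 0.0002, 0, 0.004, 0, 0, 0, 0.0002, 0, 0.004, 0, 0, 0])

```text
clock: 7.5
tool_pos: [0.5165, 0.2712, 0.1154]
eef_rot: [0.846, 0.533, -0.001, -0.0]
contact_force: [-0.3, -1.4, -2.7]
opening: 0.301
```

```bash
python3 -c "
from h import *
rel([.5167,.2713,.112],64.4)"
```

```text
t 7.5 pos [0.5165 0.2712 0.1154] q [-0.44  0.85 -0.22  1.8   0.33  0.53 -1.31] F [-0.31 -1.37 -2.72] M [-0.05 -0.06 -0.01] op 0.301
shift mm [0.1 0.2 3.4] rot deg [-0.1   0.1  -0.02]
```

Emit:
send_rows(moves=[0, 0, 0.001, 0, 0, 0, 0, 0, 0.002, 0, 0, 0, 0, 0, 0.003, 0, 0, 0, 0, 0, 0.003, 0, 0, 0, 0, 0, 0.003, 0, 0, 0])

```text
clock: 7.92
tool_pos: [0.5164, 0.2708, 0.1124]
eef_rot: [0.846, 0.533, -0.001, -0.0]
contact_force: [-1.1, -1.1, 0.4]
opening: 0.311
```

```bash
python3 -c "
from h import *
rel([.5167,.2713,.109],64.4)"
```

```text
t 7.92 pos [0.5164 0.2708 0.1124] q [-0.44  0.85 -0.21  1.81  0.33  0.52 -1.32] F [-1.15 -1.1   0.43] M [-0.29 -0.   -0.01] op 0.311
shift mm [0.5 0.  3.4] rot deg [-0.1   0.14 -0.03]
```

Emit:
send_rows(moves=[0, 0, 0.0005, 0, 0, 0, 0, 0, 0.001, 0, 0, 0, 0, 0, 0.002, 0, 0, 0, 0, 0, 0.002, 0, 0, 0, 0, 0, 0.002, 0, 0, 0])

```text
clock: 8.33
tool_pos: [0.5168, 0.2711, 0.1106]
eef_rot: [0.846, 0.533, -0.001, -0.0]
contact_force: [1.0, -0.9, 2.5]
opening: 0.308
```

```bash
python3 -c "
from h import *
rel([.5167,.2713,.109],64.4)"
```

```text
t 8.33 pos [0.5168 0.2711 0.1106] q [-0.44  0.86 -0.21  1.81  0.33  0.52 -1.32] F [ 1.04 -0.91  2.54] M [-0.13 -0.12 -0.01] op 0.308
shift mm [ 0.2 -0.2  1.6] rot deg [-0.07  0.09 -0.03]
```

Emit:
send_rows(moves=[0, 0, 0.0005, 0, 0, 0, 0, 0, 0.001, 0, 0, 0, 0, 0, 0.0015, 0, 0, 0, 0, 0, 0.002, 0, 0, 0, 0, 0, 0.002, 0, 0, 0])

```text
clock: 8.75
tool_pos: [0.5171, 0.2714, 0.1089]
eef_rot: [0.846, 0.533, -0.0, -0.0]
contact_force: [0.5, -1.1, 3.8]
opening: 0.308
```

```bash
python3 -c "
from h import *
rel([.5167,.2713,.109],64.4)"
```

```text
t 8.75 pos [0.5171 0.2714 0.1089] q [-0.44  0.86 -0.21  1.81  0.33  0.51 -1.32] F [ 0.48 -1.06  3.83] M [-0.06 -0.12  0.04] op 0.308
shift mm [-0.2 -0.3 -0.1] rot deg [-0.04  0.04 -0.03]
```

Emit:
send_rows(moves=[0, 0, 0.0005, 0, 0, 0, 0, 0, 0.001, 0, 0, 0, 0, 0, 0.0015, 0, 0, 0, 0, 0, 0.002, 0, 0, 0, 0, 0, 0.0025, 0, 0, 0])

```text
clock: 9.17
tool_pos: [0.5174, 0.2719, 0.1068]
eef_rot: [0.846, 0.533, 0.0, -0.0]
contact_force: [-0.2, -1.2, 6.0]
opening: 0.309
```

```bash
python3 -c "
from h import *
rel([.5167,.2713,.109],64.4)"
```

```text
t 9.17 pos [0.5174 0.2719 0.1068] q [-0.44  0.86 -0.21  1.81  0.33  0.51 -1.32] F [-0.24 -1.16  6.  ] M [-0.    0.02  0.04] op 0.309
shift mm [-0.8 -0.4 -2.2] rot deg [-0.02 -0.04 -0.02]
```

Emit:
send_rows(moves=[-0.0005, -0.0003, 0.0005, 0, 0, 0, -0.0006, -0.0003, 0.001, 0, 0, 0, -0.0006, -0.0003, 0.0015, 0, 0, 0, -0.0006, -0.0003, 0.002, 0, 0, 0, -0.0006, -0.0003, 0.0025, 0, 0, 0])

```text
clock: 9.58
tool_pos: [0.5173, 0.2718, 0.1047]
eef_rot: [0.846, 0.533, 0.001, -0.0]
contact_force: [-0.1, -1.0, 5.0]
opening: 0.306
```

```bash
python3 -c "
from h import *
rel([.5167,.2713,.109],64.4)"
```

```text
t 9.58 pos [0.5173 0.2718 0.1047] q [-0.44  0.87 -0.21  1.81  0.33  0.5  -1.32] F [-0.12 -1.01  5.01] M [ 0.   -0.05  0.04] op 0.306
shift mm [-0.7 -0.3 -4.3] rot deg [ 0.02 -0.1  -0.02]
```

Past the peak, it seems; continuing carefully.

Emit:
send_rows(moves=[-0.0003, -0.0002, 0.0005, 0, 0, 0, -0.0005, -0.0003, 0.001, 0, 0, 0, -0.0005, -0.0003, 0.0015, 0, 0, 0, -0.0005, -0.0003, 0.002, 0, 0, 0, -0.0005, -0.0003, 0.0025, 0, 0, 0])

```text
clock: 10.0
tool_pos: [0.5167, 0.271, 0.1019]
eef_rot: [0.846, 0.533, 0.001, -0.0]
contact_force: [-0.4, -2.2, 4.0]
opening: 0.309
```

```bash
python3 -c "
from h import *
rel([.5167,.2713,.109],64.4)"
```

```text
t 10.0 pos [0.5167 0.271  0.1019] q [-0.44  0.87 -0.21  1.81  0.33  0.49 -1.32] F [-0.41 -2.24  4.03] M [-0.23 -0.08 -0.02] op 0.309
shift mm [ 0.2 -0.1 -7.1] rot deg [ 0.01 -0.06 -0.04]
```

Emit:
send_rows(moves=[0, 0, 0.0005, 0, 0, 0, 0, 0, 0.001, 0, 0, 0, 0, 0, 0.0015, 0, 0, 0, 0, 0, 0.002, 0, 0, 0, 0, 0, 0.0025, 0, 0, 0])

```text
clock: 10.42
tool_pos: [0.5167, 0.2711, 0.0998]
eef_rot: [0.846, 0.533, 0.001, -0.0]
contact_force: [-0.4, -1.1, 1.8]
opening: 0.306
```

```bash
python3 -c "
from h import *
rel([.5167,.2713,.109],64.4)"
```

```text
t 10.42 pos [0.5167 0.2711 0.0998] q [-0.44  0.87 -0.2   1.81  0.34  0.49 -1.32] F [-0.39 -1.11  1.75] M [-0.31 -0.06 -0.03] op 0.306
shift mm [ 0.2 -0.1 -9.2] rot deg [ 0.02 -0.06 -0.04]
```

Emit:
send_rows(moves=[0, 0, 0.0005, 0, 0, 0, 0, 0, 0.001, 0, 0, 0, 0, 0, 0.0015, 0, 0, 0, 0, 0, 0.002, 0, 0, 0, 0, 0, 0.002, 0, 0, 0])

```text
clock: 10.83
tool_pos: [0.5167, 0.2711, 0.0982]
eef_rot: [0.846, 0.533, 0.001, -0.0]
contact_force: [-0.6, -1.4, 7.0]
opening: 0.305
```

```bash
python3 -c "
from h import *
rel([.5167,.2713,.109],64.4)"
```

```text
t 10.83 pos [0.5167 0.2711 0.0982] q [-0.45  0.87 -0.2   1.81  0.34  0.49 -1.32] F [-0.62 -1.38  7.02] M [-0.34  0.16 -0.02] op 0.305
shift mm [  0.2  -0.1 -10.8] rot deg [ 0.03 -0.05 -0.04]
```

```bash
python3 - <<'E'
from h import *
p=imaging.snapshot('scene');np.savez('h6.npz',**p)
t=imaging.snapshot('top')
im=cv2.cvtColor(p['image'],cv2.COLOR_RGB2BGR)[215:275,440:510]; a=cv2.resize(im,None,fx=7,fy=7,interpolation=cv2.INTER_CUBIC)
im=cv2.cvtColor(t['image'],cv2.COLOR_RGB2BGR)[195:255,185:240]; b=cv2.resize(im,None,fx=5,fy=7,interpolation=cv2.INTER_CUBIC)
cv2.imwrite('pics/s6.png',np.hstack([a,b]))
rel([.5167,.2713,.109],64.4)
E
```

```text
t 10.93 pos [0.5167 0.2711 0.0981] q [-0.45  0.88 -0.2   1.81  0.34  0.49 -1.32] F [-0.96 -2.38  6.57] M [-0.36  0.15 -0.03] op 0.308
shift mm [  0.2  -0.1 -10.9] rot deg [ 0.03 -0.05 -0.03]
```

View pics/s6.png

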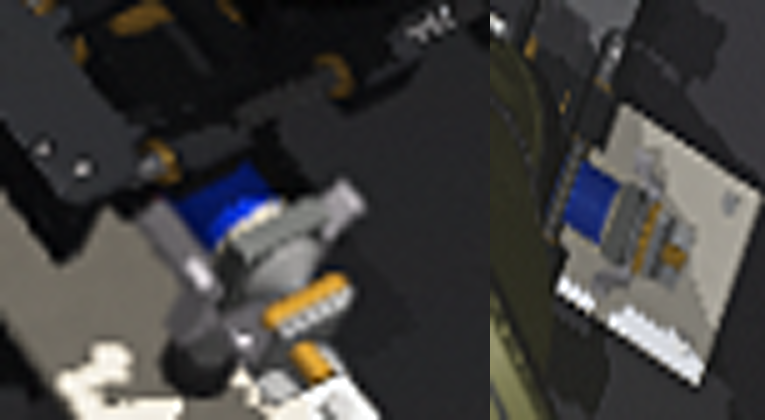

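Emit:
send_rows(moves=[0, 0, 0.0003, 0, 0, 0, 0, 0, 0.0006, 0, 0, 0, 0, 0, 0.0009, 0, 0, 0, 0, 0, 0.0012, 0, 0, 0, 0, 0, 0.0012, 0, 0, 0])

```text
clock: 11.35
tool_pos: [0.5168, 0.2713, 0.0976]
eef_rot: [0.846, 0.533, 0.001, 0.0]
contact_force: [-0.3, -2.2, 7.9]
opening: 0.31
```

```bash
python3 -c "
from h import *
rel([.5167,.2713,.109],64.4)"
```

```text
t 11.35 pos [0.5168 0.2713 0.0976] q [-0.45  0.88 -0.2   1.81  0.34  0.48 -1.32] F [-0.26 -2.18  7.87] M [-0.49  0.19  0.04] op 0.31
shift mm [  0.   -0.1 -11.4] rot deg [ 0.05 -0.07 -0.03]
```

Emit:
send_rows(moves=[0, 0, 0.0005, 0, 0, 0, 0, 0, 0.001, 0, 0, 0, 0, 0, 0.0015, 0, 0, 0, 0, 0, 0.0018, 0, 0, 0, 0, 0, 0.0018, 0, 0, 0])

```text
clock: 11.77
tool_pos: [0.5169, 0.2715, 0.0966]
eef_rot: [0.846, 0.533, 0.001, 0.0]
contact_force: [-1.1, -2.7, 11.6]
opening: 0.309
```

```bash
python3 -c "
from h import *
rel([.5167,.2713,.109],64.4)"
```

```text
t 11.77 pos [0.5169 0.2715 0.0966] q [-0.45  0.88 -0.2   1.81  0.34  0.48 -1.33] F [-1.11 -2.74 11.58] M [-0.5   0.37 -0.05] op 0.309
shift mm [ -0.3  -0.1 -12.4] rot deg [ 0.08 -0.09 -0.02]
```

Emit:
send_rows(moves=[0, 0, 0.0002, 0, -0.3, 0, 0, 0, 0.0005, 0, -0.6, 0, 0, 0, 0.0008, 0, -1.0, 0, 0, 0, 0.001, 0, -1.5, 0, 0, 0, 0.001, 0, -1.5, 0])

```text
clock: 12.18
tool_pos: [0.5169, 0.2717, 0.0958]
eef_rot: [0.846, 0.533, -0.01, 0.007]
contact_force: [-1.0, -1.0, 6.6]
opening: 0.304
```

```bash
python3 -c "
from h import *
rel([.5167,.2713,.109],64.4)"
```

```text
t 12.18 pos [0.5169 0.2717 0.0958] q [-0.46  0.88 -0.2   1.79  0.34  0.52 -1.33] F [-0.99 -1.    6.55] M [-0.42  0.14 -0.04] op 0.304
shift mm [ -0.8   0.  -13.2] rot deg [0.08 1.44 0.01]
```

Emit:
send_rows(moves=[0, 0, 0.0002, 0, -0.3, 0, 0, 0, 0.0005, 0, -0.6, 0, 0, 0, 0.0008, 0, -1.0, 0, 0, 0, 0.0012, 0, -1.5, 0, 0, 0, 0.0012, 0, -1.5, 0])

```text
clock: 12.6
tool_pos: [0.517, 0.2721, 0.0945]
eef_rot: [0.846, 0.533, -0.021, 0.014]
contact_force: [0.2, -0.2, 2.4]
opening: 0.305
```

```bash
python3 -c "
from h import *
rel([.5167,.2713,.109],64.4)"
```

```text
t 12.6 pos [0.517  0.2721 0.0945] q [-0.47  0.89 -0.19  1.77  0.33  0.55 -1.33] F [ 0.24 -0.21  2.36] M [-0.36  0.02  0.04] op 0.305
shift mm [ -1.6   0.1 -14.4] rot deg [0.09 2.94 0.03]
```

Emit:
send_rows(moves=[0, 0, 0.0002, 0, 0, 0, 0, 0, 0.0005, 0, 0, 0, 0, 0, 0.0008, 0, 0, 0, 0, 0, 0.0012, 0, -0.3, 0, 0, 0, 0.0012, 0, -0.3, 0])

```text
clock: 13.02
tool_pos: [0.5171, 0.2723, 0.0942]
eef_rot: [0.846, 0.533, -0.023, 0.016]
contact_force: [-1.1, -1.4, 10.0]
opening: 0.304
```

```bash
python3 -c "
from h import *
rel([.5167,.2713,.109],64.4)"
```

```text
t 13.02 pos [0.5171 0.2723 0.0942] q [-0.47  0.89 -0.19  1.77  0.33  0.56 -1.33] F [-1.06 -1.45  9.95] M [-0.56  0.33  0.03] op 0.304
shift mm [ -1.9   0.1 -14.8] rot deg [0.12 3.22 0.03]
```

Emit:
send_rows(moves=[0, 0, 0.0002, 0, -0.5, 0, 0, 0, 0.0004, 0, -1.0, 0, 0, 0, 0.0006, 0, -1.5, 0, 0, 0, 0.0008, 0, -2, 0, 0, 0, 0.0008, 0, -2, 0])

```text
clock: 13.43
tool_pos: [0.5172, 0.2725, 0.0941]
eef_rot: [0.845, 0.533, -0.038, 0.025]
contact_force: [-1.5, -1.4, 10.6]
opening: 0.306
```

```bash
python3 -c "
from h import *
rel([.5167,.2713,.109],64.4)
p=imaging.snapshot('scene')
t=imaging.snapshot('top')
im=cv2.cvtColor(p['image'],cv2.COLOR_RGB2BGR)[215:275,440:510]; a=cv2.resize(im,None,fx=7,fy=7,interpolation=cv2.INTER_CUBIC)
im=cv2.cvtColor(t['image'],cv2.COLOR_RGB2BGR)[195:255,185:240]; b=cv2.resize(im,None,fx=5,fy=7,interpolation=cv2.INTER_CUBIC)
cv2.imwrite('pics/s7.png',np.hstack([a,b]))
"
```

```text
t 13.43 pos [0.5172 0.2725 0.0941] q [-0.49  0.9  -0.18  1.74  0.33  0.61 -1.33] F [-1.54 -1.44 10.56] M [-0.46  0.33 -0.07] op 0.306
shift mm [ -2.7   0.1 -14.7] rot deg [0.14 5.24 0.04]
```

View pics/s7.png

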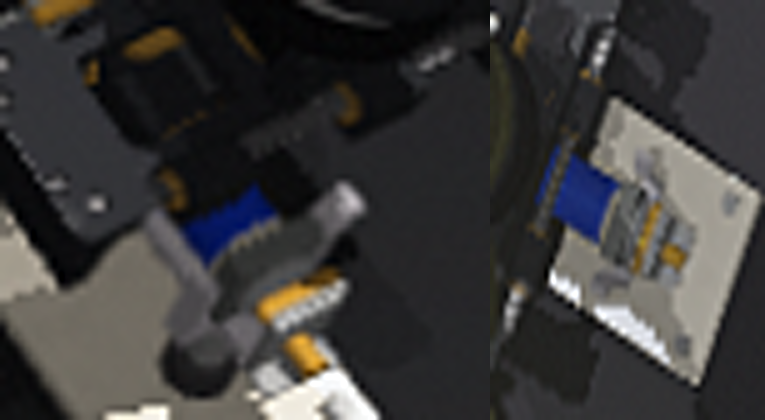

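Emit:
send_rows(moves=[0, 0, 0, 0, 0, 0, 0, 0, 0, 0, 0, 0, 0, 0, 0, 0, 0, 0, 0, 0, 0, 0, 0, 0, 0, 0, 0, 0, 0, 0], claw=-0.3)

```text
clock: 13.95
tool_pos: [0.517, 0.2725, 0.0937]
eef_rot: [0.845, 0.533, -0.038, 0.025]
contact_force: [-0.0, -0.1, -0.6]
opening: 0.645
```

```bash
python3 -c "
from h import *
rel([.5167,.2713,.15],64.4)
"
```

```text
t 13.95 pos [0.517  0.2725 0.0937] q [-0.49  0.9  -0.18  1.74  0.33  0.61 -1.33] F [-0.01 -0.08 -0.57] M [ 0.06 -0.15  0.03] op 0.645
shift mm [ -6.3   0.4 -55.9] rot deg [0.11 5.23 0.04]
```

Emit:
send_rows(moves=[-0.001, 0, -0.01, 0, 0, 0, -0.003, 0, -0.025, 0, 0, 0, -0.0045, 0, -0.04, 0, 2, 0, -0.006, 0, -0.056, 0, 4, 0, -0.0063, 0.0004, -0.056, 0, 5.2, 0])

```text
clock: 14.37
tool_pos: [0.5181, 0.272, 0.1534]
eef_rot: [0.846, 0.533, 0.003, 0.001]
contact_force: [0.4, -0.5, -0.1]
opening: 0.647
```

```bash
python3 -c "
from h import *
rel([.5167,.2713,.15],64.4)
p=imaging.snapshot('scene')
t=imaging.snapshot('top')
im=cv2.cvtColor(p['image'],cv2.COLOR_RGB2BGR)[205:275,430:510]; a=cv2.resize(im,None,fx=6,fy=6,interpolation=cv2.INTER_CUBIC)
im=cv2.cvtColor(t['image'],cv2.COLOR_RGB2BGR)[185:255,185:235]; b=cv2.resize(im,None,fx=6,fy=6,interpolation=cv2.INTER_CUBIC)
cv2.imwrite('pics/s8.png',np.hstack([a,b]))
np.savez('h8.npz',**p);np.savez('h8t.npz',**t)
"
```

```text
t 14.37 pos [0.5181 0.272  0.1534] q [-0.43  0.79 -0.24  1.79  0.3   0.59 -1.29] F [ 0.4  -0.46 -0.11] M [-0.02 -0.09  0.05] op 0.647
shift mm [-1.3 -1.   3.4] rot deg [ 0.27 -0.3   0.03]
```

View pics/s8.png

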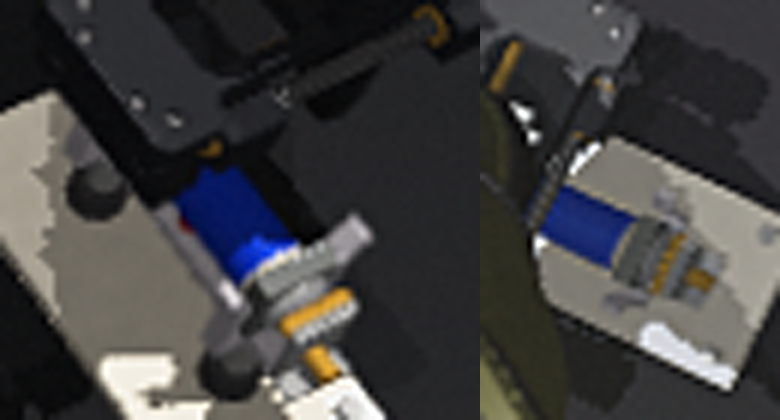

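Emit:
send_rows(moves=[0.005, -0.005, -0.03, 0, 0, 0, 0.03, -0.03, -0.05, 0, 0, 0, 0.06, -0.06, -0.06, 0, 0, 0, 0.09, -0.09, -0.07, 0, 0, 0, 0.12, -0.12, -0.07, 0, 0, 0], claw=1)

```text
clock: 14.88
tool_pos: [0.462, 0.4285, 0.2231]
eef_rot: [0.847, 0.532, 0.002, 0.001]
contact_force: [0.2, -0.9, -0.0]
opening: 0.295
```

```bash
python3 -c "
from h import *
rel([.5167,.2713,.15],64.4)
p=imaging.snapshot('scene')
t=imaging.snapshot('top')
im=cv2.cvtColor(p['image'],cv2.COLOR_RGB2BGR)[205:275,430:510]; a=cv2.resize(im,None,fx=5,fy=5,interpolation=cv2.INTER_CUBIC)
im=cv2.cvtColor(t['image'],cv2.COLOR_RGB2BGR)[185:255,165:245]; b=cv2.resize(im,None,fx=5,fy=5,interpolation=cv2.INTER_CUBIC)
cv2.imwrite('pics/s9.png',np.hstack([a,b]))
np.savez('h9.npz',**p);np.savez('h9t.npz',**t)
"
```

```text
t 14.88 pos [0.462  0.4285 0.2231] q [-0.69  0.75 -0.25  1.59  0.23  0.83 -1.47] F [ 0.23 -0.91 -0.01] M [ 0.02 -0.09 -0.02] op 0.295
shift mm [-118.2  117.1   73.2] rot deg [ 0.22 -0.14 -0.07]
```

View pics/s9.png

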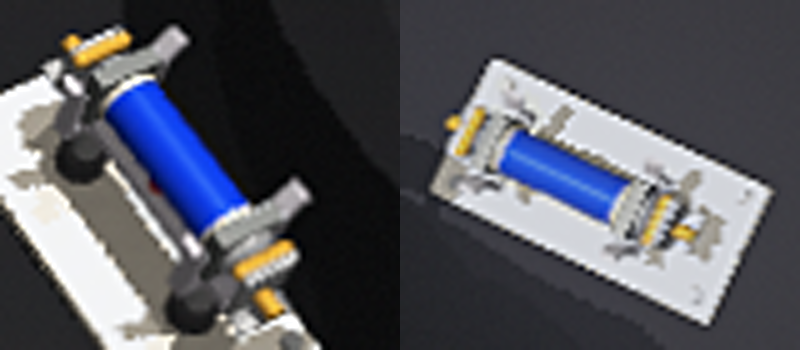

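```bash
cat > tilt.py <<'E'
from h import *
import sys
a=np.radians(64.4); ax=np.array([np.cos(a),np.sin(a),0]); bx=np.array([np.sin(a),-np.cos(a),0])
C=np.array([.5167,.2713,0])
for f in sys.argv[1:]:
    p=dict(np.load(f)); im=p['image'].astype(int)
    m=(im[...,2]>90)&(im[...,0]<110)&(im[...,2]-im[...,0]>60)
    u=w2p(p,[C+[0,0,.09]])[0].astype(int); roi=np.zeros(m.shape,bool); roi[u[1]-30:u[1]+30,u[0]-30:u[0]+30]=1
    X=cloud(p,m&roi)-C; Y=np.c_[X@ax,X@bx,X[:,2]]; 
    k=(abs(Y[:,0])<.05)&(Y[:,2]>.07); Y=Y[k]
    print(f,len(Y),'range y',np.percentile(Y[:,0],[2,98]).round(4),'x',np.percentile(Y[:,1],[2,50,98]).round(4))
    # cylinder fit: radius 14mm axis line params x0,sx,z0,sz
    from scipy.optimize import least_squares
    g=lambda v: np.hypot(Y[:,1]-v[0]-v[1]*Y[:,0],Y[:,2]-v[2]-v[3]*Y[:,0])-.014
    s=least_squares(g,[0,0,.083,0],loss='soft_l1',f_scale=.002); J=np.sqrt(np.diag(np.linalg.inv(s.jac.T@s.jac))*np.mean(g(s.x)**2))
    print(' x0,z0 mm',(s.x[[0,2]]*1e3).round(2),'slopes deg yaw,pitch',np.degrees(s.x[[1,3]]).round(2),'se',(J*1e3).round(2),'rms',np.sqrt(np.mean(g(s.x)**2)))
E
python3 tilt.py h9.npz h9t.npz
```

```text
h9.npz 350 range y [-0.0321  0.0365] x [-0.0098  0.0057  0.014 ]
 x0,z0 mm [-0.22 82.91] slopes deg yaw,pitch [ 1.96 -0.5 ] se [0.18 8.21 0.13 6.07] rms 0.0015050512086745161
h9t.npz 224 range y [-0.0328  0.0343] x [-0.0126  0.0002  0.0127]
 x0,z0 mm [-0.2  84.44] slopes deg yaw,pitch [-1.01 -0.09] se [ 0.38 18.4   0.29 14.44] rms 0.0024676273924837
```

Emit:
send_rows(moves=[-0.028, 0.028, 0, 0, 0, 0, -0.056, 0.056, 0.01, 0, 0, 0, -0.084, 0.084, 0.02, 0, 0, 0, -0.112, 0.112, 0.03, 0, 0, 0, -0.118, 0.117, 0.05, 0, 0, 0], claw=1)

```text
clock: 15.4
tool_pos: [0.5166, 0.2716, 0.1709]
eef_rot: [0.846, 0.534, 0.001, 0.0]
contact_force: [0.4, -2.1, -0.5]
opening: 0.005
```

```bash
python3 -c "
from h import *
rel([.5167,.2713,.13],64.4)
"
```

```text
t 15.4 pos [0.5166 0.2716 0.1709] q [-0.42  0.76 -0.25  1.78  0.29  0.63 -1.28] F [ 0.41 -2.14 -0.53] M [-0.05 -0.06  0.02] op 0.005
shift mm [-0.3  0.2 40.9] rot deg [ 0.12 -0.12  0.14]
```

Emit:
send_rows(moves=[-0.0003, 0.0002, 0.01, 0.1, 0, 0.1, -0.0003, 0.0002, 0.025, 0.1, -0.1, 0.1, -0.0003, 0.0002, 0.038, 0.1, -0.1, 0.1, -0.0003, 0.0002, 0.044, 0.1, -0.1, 0.1, -0.0003, 0.0002, 0.046, 0.1, -0.1, 0.1])

```text
clock: 15.82
tool_pos: [0.5156, 0.2723, 0.1237]
eef_rot: [0.845, 0.534, -0.001, -0.0]
contact_force: [0.1, 0.3, -0.4]
opening: 0.005
```

Emit:
send_rows(moves=[0, 0, 0.0005, 0, 0, 0, 0, 0, 0.001, 0, 0, 0, 0, 0, 0.0015, 0, 0, 0, 0, 0, 0.002, 0, 0, 0, 0, 0, 0.002, 0, 0, 0])

```text
clock: 16.23
tool_pos: [0.5156, 0.2731, 0.123]
eef_rot: [0.845, 0.534, -0.0, -0.001]
contact_force: [-1.9, -0.2, 5.6]
opening: 0.002
```

```bash
python3 -c "
from h import *
rel([.5167,.2713,.122],64.4)
"
```

```text
t 16.23 pos [0.5156 0.2731 0.123 ] q [-0.44  0.84 -0.22  1.8   0.32  0.54 -1.31] F [-1.88 -0.24  5.64] M [-0.06  0.36 -0.  ] op 0.002
shift mm [-1.1  1.8  1. ] rot deg [-0.07 -0.01  0.18]
```

Emit:
send_rows(moves=[-0.0005, 0.0005, 0.001, 0, 0, 0, -0.001, 0.001, 0.0015, 0, 0, 0, -0.001, 0.0015, 0.002, 0, 0, 0, -0.001, 0.0015, 0.0025, 0, 0, 0, -0.001, 0.0015, 0.0025, 0, 0, 0])

```text
clock: 16.65
tool_pos: [0.5157, 0.273, 0.1228]
eef_rot: [0.845, 0.535, 0.0, -0.001]
contact_force: [-6.4, -0.6, 16.8]
opening: 0.001
```

```bash
python3 -c "
from h import *
rel([.5167,.2713,.122],64.4)
"
```

```text
t 16.65 pos [0.5157 0.273  0.1228] q [-0.44  0.84 -0.22  1.8   0.32  0.54 -1.3 ] F [-6.45 -0.56 16.81] M [-0.13  1.22 -0.05] op 0.001
shift mm [-1.1  1.6  0.8] rot deg [-0.1  -0.12  0.24]
```

Emit:
send_rows(moves=[0, 0, -0.002, 0, 0, 0, 0, 0, -0.01, 0, 0, 0, 0, 0, -0.03, 0, 0, 0, 0, 0, -0.06, 0, 0, 0, 0.01, -0.01, -0.09, 0, 0, 0])

```text
clock: 17.07
tool_pos: [0.5122, 0.2822, 0.2135]
eef_rot: [0.846, 0.533, -0.001, 0.0]
contact_force: [0.9, -1.0, -0.4]
opening: 0.007
```

Emit:
send_rows(moves=[0.03, -0.03, -0.01, 0, 0, 0, 0.06, -0.06, -0.02, 0, 0, 0, 0.09, -0.09, -0.02, 0, 0, 0, 0.12, -0.12, -0.02, 0, 0, 0, 0.14, -0.14, -0.02, 0, 0, 0])

```text
clock: 17.48
tool_pos: [0.4446, 0.473, 0.2343]
eef_rot: [0.846, 0.534, -0.0, -0.001]
contact_force: [-0.1, 0.3, 0.6]
opening: 0.006
```

```bash
python3 -c "
from h import *
rel([.5167,.2713,.15],64.4)
p=imaging.snapshot('scene')
t=imaging.snapshot('top')
im=cv2.cvtColor(p['image'],cv2.COLOR_RGB2BGR)[205:275,430:510]; a=cv2.resize(im,None,fx=5,fy=5,interpolation=cv2.INTER_CUBIC)
im=cv2.cvtColor(t['image'],cv2.COLOR_RGB2BGR)[185:255,165:245]; b=cv2.resize(im,None,fx=5,fy=5,interpolation=cv2.INTER_CUBIC)
cv2.imwrite('pics/s10.png',np.hstack([a,b])); save(t,'top10')
np.savez('h10.npz',**p);np.savez('h10t.npz',**t)
"; python3 tilt.py h10.npz h10t.npz
```

```text
t 17.48 pos [0.4446 0.473  0.2343] q [-0.75  0.76 -0.25  1.52  0.22  0.89 -1.52] F [-0.15  0.33  0.58] M [ 0.01 -0.08 -0.04] op 0.006
shift mm [-151.1  152.1   83.9] rot deg [-0.11 -0.06  0.11]
h10.npz 346 range y [-0.0317  0.0363] x [-0.0092  0.0055  0.0142]
 x0,z0 mm [-0.11 82.64] slopes deg yaw,pitch [ 1.62 -0.2 ] se [0.18 8.58 0.13 6.05] rms 0.0014917299222553006
h10t.npz 226 range y [-0.0324  0.0342] x [-0.0126  0.0005  0.0128]
 x0,z0 mm [ 0.16 84.32] slopes deg yaw,pitch [-0.06 -0.88] se [ 0.36 18.38  0.27 14.  ] rms 0.0023654031001888367
```

View pics/s10.png

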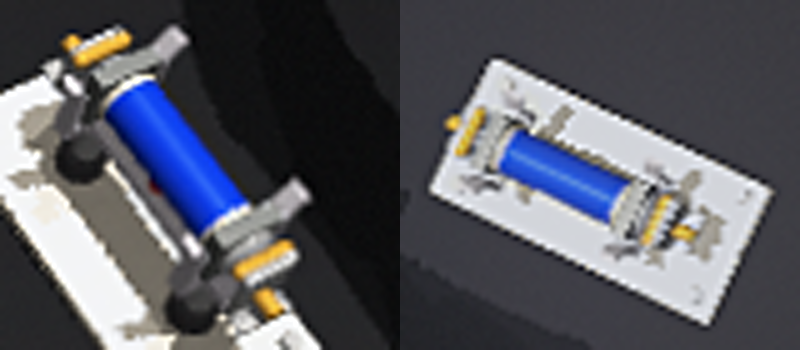

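View pics/top10.png

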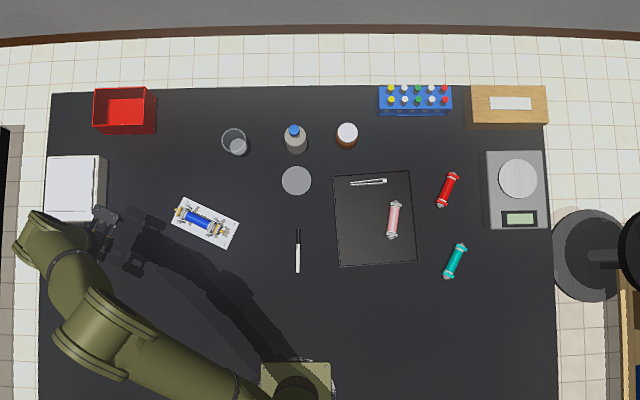

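Emit:
send_rows(moves=[0, 0, 0, 0, 0, 0, 0, 0, 0, 0, 0, 0, 0, 0, 0, 0, 0, 0, 0, 0, 0, 0, 0, 0, 0, 0, 0, 0, 0, 0])

```text
clock: 18.0
tool_pos: [0.4427, 0.4753, 0.234]
eef_rot: [0.844, 0.536, -0.0, -0.003]
contact_force: [0.3, 0.8, 0.4]
opening: 0.005
```

```bash
python3 -c "
from h import *
rel([.5167,.2713,.15],64.4)
print(r.finish_job())"
```

```text
t 18.0 pos [0.4427 0.4753 0.234 ] q [-0.75  0.76 -0.25  1.52  0.22  0.89 -1.52] F [0.34 0.79 0.42] M [-0.08 -0.11  0.04] op 0.005
shift mm [-153.3  154.3   82.8] rot deg [-0.28 -0.16  0.39]
the job is handed in; nothing more can be done
None
```

The fresh blue cartridge is in the clip holder and released, and the job was handed in at 18 s. I could not read the clip or pin values directly, so "home" is inferred from forces and depth images.

- **Fitting:** Going down, force rose from first contact, peaked at about 7.6 N and then fell. The −y end then touched first, with the cartridge slightly tipped. I tilted the tool about 5° to bring it level, then let go.
- **Press check:** With closed fingers I pressed down on the middle of the barrel. The highest vertical reading was about 17 N (18 N with the sideways part), and the barrel moved only about 0.2 mm.
- **Last pictures:**
    - The cartridge is level to within about 1°.
    - Its centre is within about 2 mm of the holder's.
    - Its axis is 83 to 84 mm above the bench, against 84.5 mm by touch. This fits a head height of about 22 to 23 mm, the value the force readings also point to.
    - The spent cartridge, forceps, pen and dish look unmoved, judged by eye.
- **Disagreements:**
    - The two cameras differ by about 1.7 mm in height, and one gave a yaw of 1.6° against −0.1° from the other.
    - In one half-hidden picture right after release, the +y end looked high. The clear view afterwards did not bear this out.
- **Tray bump:** On the first descent a finger pressed the tray wall with about 9 N. I backed off and went in with the gripper narrower.

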